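Prise a jammed feed hopper loose

ROBOT

A 7-joint arm with a two-finger parallel gripper is mounted at the origin on the work surface. World frame = base frame: x ahead of the robot, y to its left, z up, the work surface at z = 0. Lengths are in m, angles in rad, forces in N, time in s.
With the tool pointing down it reaches from about 0.4 to 0.9 m from the base axis. Payload 5.5 kg.
Tool frame: the origin (TCP) lies midway between the tips of the shut fingers; the grasp point (between the pads) lies 19 mm behind it; z points along the fingers, y is the line along which they close (so a half turn about z gives the same grasp; the last joint's range is limited). The gripper opens to 92 mm and grips with 3 to 60 N. Pads are 19 mm wide; open, the fingers measure 130 mm over their backs; the gripper's body (75 mm by 190 mm) begins 47 mm behind the grasp point.
Start: joints at [1.365, 0.501, -0.427, 1.55, 0.221, 1.138, -0.21], TCP at [0.294, -0.58, 0.227] pointing down, gripper open.
Joint ranges: [-2.88, 2.88], [-0.31, 2.03], [-1.54, 1.56], [0.2, 2.42], [-1.41, 4.55], [0.19, 2.02], [-2.57, 2.57]. Speed limits (rad/s): [2.57, 2.57, 3.14, 3.14, 3.14, 3.14, 3.14].

INTERFACE

Orientations are given as [roll, pitch, yaw] about the fixed x, y, z axes, in that order (R = Rz(yaw) Ry(pitch) Rx(roll)).
In Python, from rig import ctrl gives the robot as it stands.
- The arm moves only by the tool tcp_steps, called after "Call:" by a JSON object that holds its "op" and its "data". Schema: {"type":"object","properties":{"steps":{"type":"array","items":{"type":"object","properties":{"trans":{"type":"array","items":{"type":"number"},"minItems":3,"maxItems":3},"rotvec":{"type":"array","items":{"type":"number"},"minItems":3,"maxItems":3},"aperture":{"type":"number"}},"additionalProperties":false,"required":["aperture"]},"minItems":1,"maxItems":8},"only":{"type":"string"},"quiet":{"type":"boolean"},"lines":{"type":"string"}},"required":["steps"],"additionalProperties":false}. steps is a list of rows, 1 to 8 of them, each an object with the fields trans (a list: dx, dy, dz in shares of the most that a row can go, 1 being 50 mm), rotvec (a list: a rotation vector rx, ry, rz in units of 0.1 rad), aperture (the finger opening in m); a field left out counts as zero (the opening has to be given); each row shifts and turns the commanded pose from where the row before left it, along the tool's axes as they then stand; what a row does not reach is not made up. A row lasts 1/10 s, in which the tool goes at most 0.05 m and 0.15 rad, less where a joint would pass 70% of its speed; a pose out of reach is approached as far as the arm can. The fingers move at their own pace and stop on an object; the grip force is fixed at half the most. Time passes only in rows, so rows that do not move let the fingers close. The tool returns the time, the measured TCP pose, the force, the opening and the grip force at its end. only (a regular expression) keeps the lines of the reply that match it, lines (a string "A,B") keeps lines A to B, and quiet returns only ok. Input that does not fit is refused with a message, and nothing moves.
- ctrl.get_state(): the state, without advancing time (a new reading comes with each control period).
- ctrl.get_image(name): name is "scene" or "top"; returns a dict with "img" (420x560x3 uint8, red, green, blue), "fx", "fy", "cx", "cy" (pixels), "camera_from_world" (4x4, takes a point from world to camera coordinates). Camera axes: x right, y up, looking along -z (the intrinsics and any distortion apply to the point x, -y, -z); pixel columns grow to the right and rows downward; lengths in m; the calibration is good to about 2 mm. A picture is of the moment at which its call begins. There is no depth.
- ctrl.finish_job(): hands the job in; it is judged then, once.
The state is a dict: "t": time; "qpos": joint angles; "joint_vel": joint speeds; "joint_torque": joint torques, N m; "tcp_pos": TCP position; "eef_rot": TCP orientation; "force": force on the tool from outside, world axes, zero at the start; "moment": the same for the moment, N m; "opening": finger opening in m; "finger_force": force on a finger pad.
Only numpy, scipy, OpenCV 4.12 (cv2) and the standard library are available. Lean on these libraries where they do the work, as an engineer would, in place of code of your own. Each camera call takes 0.05 s, during which the arm holds its last target. There are 200 camera calls.

TASK

The steel feed hopper is jammed tight in the top of the animal cage in the middle of the bench. Take the pry bar by its handle, lay it across the cage's steel end rail with its tip under the hopper's flange, and press the handle down so that the bar, levering on the rail, prises the hopper up by about a centimetre and it stays proud. Do not touch the hopper with the gripper itself; when done, draw the bar out and lay it flat on the bench.

Things in the scene. Friction and masses are not known exactly. Their poses are not given: they have to be found in the camera images.
- cage: White plastic cage 290 x 190 mm, fixed, the only one with a hopper. Origin on the bench straight below the middle of its steel end rail; x points level from the rail to the hopper, y along the rail, z up. From x = 6 to 70 mm it is open down to a deck 87 mm above the bench. A white collar round the hopper, 120 mm wide, front face at x = 72 mm, reaches 138 mm up; the rest is below the rail's top.
- rail (a point): Top of the middle of the cage's end rail, the fulcrum: a round steel bar 12 mm thick and 190 mm long, at the cage's end before the hopper. This point is 125 mm above the bench. Axes as the cage's: x towards the hopper, y along the rail, z up.
- hopper: Steel tray, flange 120 x 140 x 4 mm, jammed in the collar. Slides only straight up, at most 30 mm, against about 25 N friction plus 4 N weight; stays where left. Origin: middle of the flange edge facing the rail, underside; at the start 45 mm past the rail's middle (cage x) and 15 mm above its top. Axes as the cage's. That edge overhangs the collar by 27 mm, 140 mm wide: the tip goes under it.
- bar: Pry bar 275 mm long, 0.45 kg, flat on the bench. Grey handle 22 wide, 20 high, x = -85 to 50 mm; plain steel blade 22 wide, 6 thick, flush with the handle's underside, x = 50 to the tip at 190 mm. Origin: underside, below the place to grip; x to the tip, z up; centre of mass near x = 15 mm. (The wide-bladed scraper beside it, 180 mm long, is not it.)

How it is judged:
By the outcome, as a careful person would: the job done as asked, in the order asked, and still so for the second after the job is handed in, with the robot touching nothing.
It also fails if it takes over 58 s, if anything falls off the work surface, if the arm or the gripper's body presses on something with over 40 N, if the wrist force passes 120 N, or if a joint passes its speed limit or range.

## Working session

There is one attempt and no reset: what is moved stays moved. The work goes in short steps, Python scripts to look and compute and a tool call to move; the robot and the scene stay as the last step left them, time stands still between calls to the robot, and variables do not carry over. Pictures are saved under pics/ and viewed, at most 13 in all, crops included, and the job is handed in when it is done.

```bash
ls; mkdir -p pics; python3 - <<'E'
from rig import ctrl
import cv2,numpy as np,json
for n in("scene","top"):
    d=ctrl.get_image(n)
    cv2.imwrite(f"pics/{n}0.png",d["img"][:,:,::-1])
    print(n,d["fx"],d["fy"],d["cx"],d["cy"],np.round(d["camera_from_world"],4).tolist(),[k for k in d])
    np.savez(f"{n}0.npz",**{k:d[k] for k in d if k!="name"})
s=ctrl.get_state();print(s)
E
```

```text
pics
rig.py
scene 406.40928607026586 406.40928607026586 283.5698629851377 204.52304751301202 [[0.4252, 0.9049, -0.0183, -0.317], [-0.6717, 0.329, 0.6637, 0.2648], [0.6066, -0.27, 0.7477, -1.0745], [0.0, 0.0, 0.0, 1.0]] ['img', 'fx', 'fy', 'cx', 'cy', 'camera_from_world']
top 399.11609592850874 399.11609592850874 282.2640730572913 203.9658236841179 [[-0.0243, -0.9995, -0.0188, 0.1258], [0.9917, -0.0265, 0.1259, -0.5232], [-0.1264, -0.0156, 0.9919, -0.7764], [0.0, 0.0, 0.0, 1.0]] ['img', 'fx', 'fy', 'cx', 'cy', 'camera_from_world']
{'t': 0.1, 'qpos': array([ 1.36520658,  0.50177072, -0.42679122,  1.55133362,  0.22080196,
        1.13828295, -0.21028902]), 'joint_vel': array([-0.00055231, -0.00302958, -0.00099407, -0.00300732,  0.00104825,
        0.00053743, -0.00050225]), 'joint_torque': array([-1.11465159e-02, -5.67875040e+01, -5.83869025e+00, -2.79915172e+01,
       -6.90781279e-02,  2.41389783e-02,  4.24808843e-05]), 'tcp_pos': array([ 0.29335062, -0.57934194,  0.22577512]), 'eef_rot': array([-3.13985030e+00, -6.11137244e-05,  4.68833184e-01]), 'force': array([ 0.14316578, -1.19243615,  0.38194313]), 'moment': array([0.01224574, 0.04408411, 0.0722836 ]), 'finger_force': 0.0, 'opening': 0.0916124183291849}
```

View pics/scene0.png

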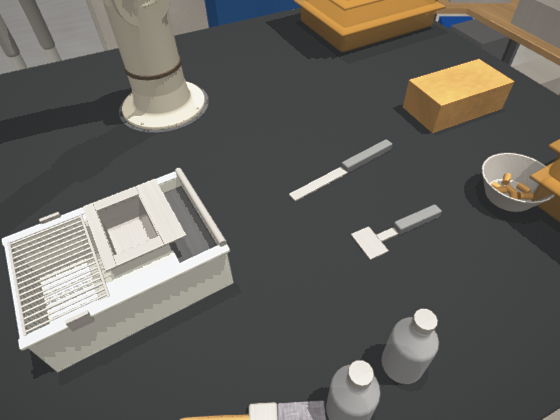

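View pics/top0.png

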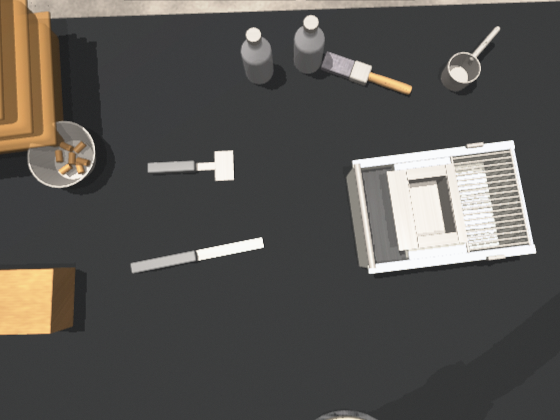

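The scene view shows the robot base at the top left, the cage at (115,265) and the pry bar from (392,144) to (292,195). The top view shows the bar from its handle end at (132,267) to its tip at (263,242), the rail from (358,166) to (371,268), and the hopper flange edge near (393,172)–(403,250). I'll enlarge crops of these next.

```bash
python3 - <<'E'
import cv2
a=cv2.imread("pics/top0.png");s=cv2.imread("pics/scene0.png")
cv2.imwrite("pics/c1.png",cv2.resize(a[135:285,340:540],None,fx=4,fy=4,interpolation=cv2.INTER_CUBIC))
cv2.imwrite("pics/c2.png",cv2.resize(a[225:285,120:280],None,fx=5,fy=5,interpolation=cv2.INTER_CUBIC))
cv2.imwrite("pics/c3.png",cv2.resize(s[160:280,80:240],None,fx=5,fy=5,interpolation=cv2.INTER_CUBIC))
E
```

```text
(no output)
```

View pics/c1.png

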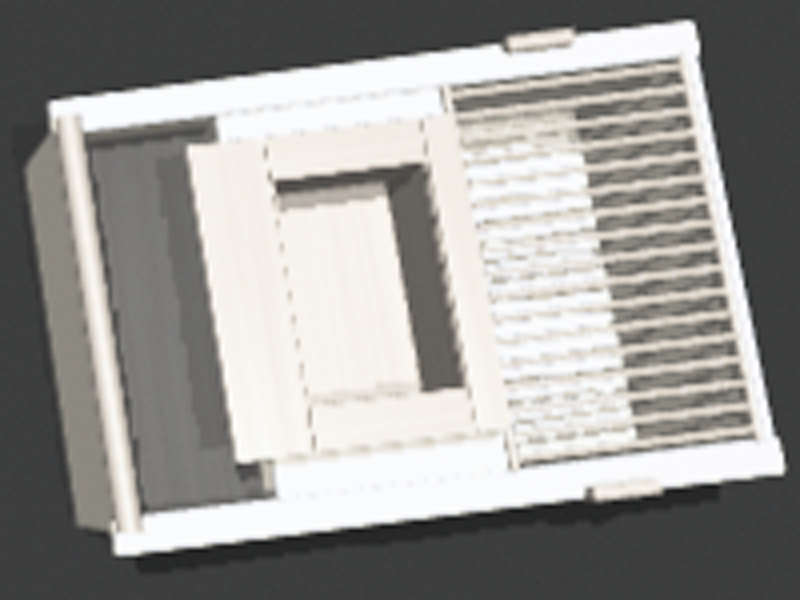

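View pics/c2.png

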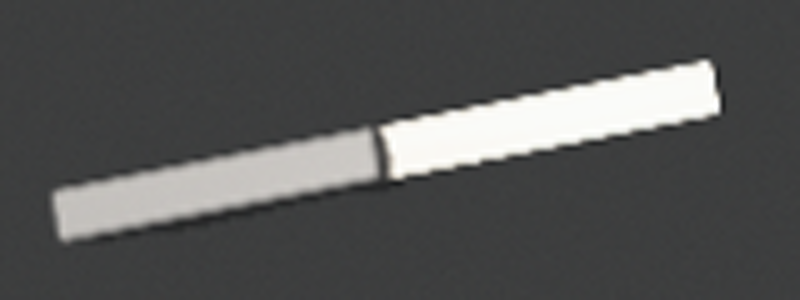

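View pics/c3.png

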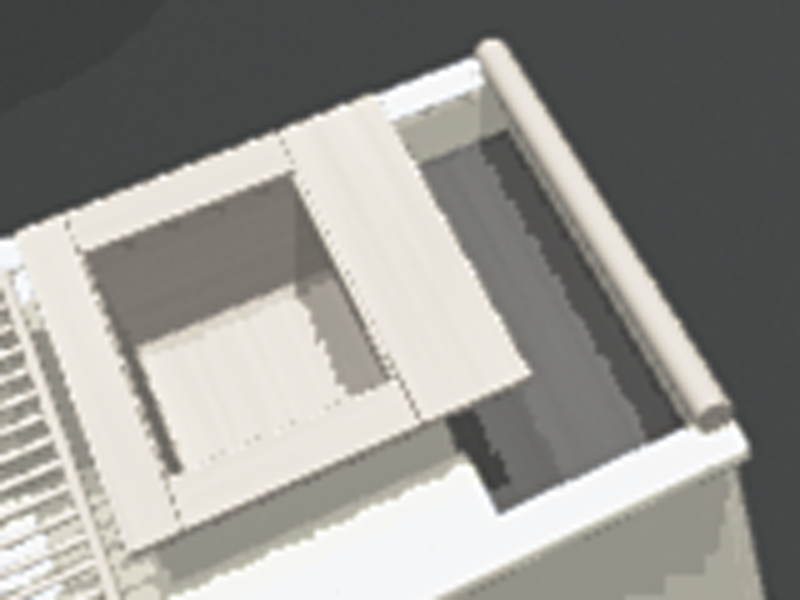

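c1 shows the rail axis from (69,118) to (130,531) and the flange edge from (188,146) to (240,463). c2 shows the handle end at (57,216), the handle/blade joint at (383,153) and the tip at (716,87). c3 shows the rail from (492,48) to (712,410) and the flange edge corners at about (385,97) and (530,373).

```bash
cat > h.py <<'E'
import numpy as np
from scipy.spatial.transform import Rotation as Ro
def ray(d,px,z):
    M=np.array(d["camera_from_world"]);R,t=M[:3,:3],M[:3,3]
    v=R.T@np.array([(px[0]-d["cx"])/d["fx"],-(px[1]-d["cy"])/d["fy"],-1]);c=-R.T@t
    return c+v*(z-c[2])/v[2]
def crop(p,o,s): return [o[i]+(p[i]+.5)/s-.5 for i in(0,1)]
def proj(d,p):
    q=np.array(d["camera_from_world"])@np.r_[p,1]
    return d["cx"]+d["fx"]*q[0]/-q[2], d["cy"]-d["fy"]*q[1]/-q[2]
E
python3 - <<'E'
from h import *
T=dict(np.load("top0.npz"));S=dict(np.load("scene0.npz"))
np.set_printoptions(precision=4,suppress=True)
c1=lambda p,z:ray(T,crop(p,(340,135),4),z); c2=lambda p,z:ray(T,crop(p,(120,225),5),z); c3=lambda p,z:ray(S,crop(p,(80,160),5),z)
for n,a,b in(("rail top",c1((69,118),.119),c1((130,531),.119)),("rail scn",c3((492,48),.119),c3((712,410),.119)),
 ("fl top",c1((188,146),.144),c1((240,463),.144)),("fl scn",c3((385,97),.144),c3((530,373),.144))):
    d=a-b;print(n,a,b,(a+b)/2,np.linalg.norm(d),"cage yaw",np.arctan2(d[1],d[0])-np.pi/2, np.arctan2(d[1],d[0]))
h=c2((57.5,216.5),.02);j=c2((380,153),.02);t=c2((716,87),.006)
jj=(c2((390,153),.006));d=t-h;print("bar",h,j,t,np.linalg.norm(t-h),np.linalg.norm(j-h),"yaw",np.arctan2(d[1],d[0]))
u=d[:2]/np.linalg.norm(d[:2]);print("origin",h[:2]+.085*u,t[:2]-.19*u)
hs=ray(S,(391,146),.02);ts=ray(S,(292,195.5),.006);print("scene",hs,ts)
E
```

```text
rail top [ 0.5854 -0.0275  0.119 ] [ 0.3978 -0.0455  0.119 ] [ 0.4916 -0.0365  0.119 ] 0.1884303539398399 cage yaw -1.47507494698552 0.09572137980937646
rail scn [ 0.3954 -0.0437  0.119 ] [ 0.5838 -0.0261  0.119 ] [ 0.4896 -0.0349  0.119 ] 0.18920759641842994 cage yaw -4.6191611313661785 -3.0483648045712815
fl top [ 0.5657 -0.0747  0.144 ] [ 0.4264 -0.089   0.144 ] [ 0.496  -0.0819  0.144 ] 0.13996321605763795 cage yaw -1.4684076709416058 0.10238865585329071
fl scn [ 0.4311 -0.0849  0.144 ] [ 0.5661 -0.0736  0.144 ] [ 0.4986 -0.0792  0.144 ] 0.135470383948558 cage yaw -4.628327849747402 -3.0575315229525053
bar [0.4048 0.4242 0.02  ] [0.4273 0.2922 0.02  ] [0.4512 0.1553 0.006 ] 0.27327318842518533 0.13394357840508553 yaw -1.4000246493911512
origin [0.4192 0.3405] [0.4189 0.3425]
scene [0.4231 0.4196 0.02  ] [0.4499 0.1583 0.006 ]
```
Good. Cage yaw: -1.473 (x to -y, slightly +x: cos(-1.473)=0.0976, sin=-0.995). Rail mid (0.4908,-0.036). Flange edge at rail+45mm: (0.495,-0.081) ✓..

The manual's scale: shifts go in shares of 50 mm and turns go in units of 0.1 rad. Converting my numbers, -0.01 m is -0.2, -0.15 rad is -1.5.

```bash
cat >> h.py <<'E'
def go(target,yaw,pitch_up=0):
    """tool-axis shift and rotation vector from measured pose to target (pitch_up: bar tip up)"""
    from rig import ctrl
    s=ctrl.get_state();R=Ro.from_euler("xyz",s["eef_rot"])
    G=Ro.from_euler("xyz",[np.pi,0,yaw])*Ro.from_rotvec([0,-pitch_up,0])
    print("d tool",np.round(R.inv().apply(np.array(target)-s["tcp_pos"]),4),"rot",np.round((R.inv()*G).as_rotvec(),4),
      "tcp",np.round(s["tcp_pos"],4),"t",round(s["t"],2),"F",np.round(s["force"],1),"M",np.round(s["moment"],2),"open",round(s["opening"],4),"q",np.round(s["qpos"],2))
E
```

Call:
{"op": "tcp_steps", "data": {"steps": [{"trans": [0, 0, -0.2], "rotvec": [0, 0, -1.5], "aperture": 0.09}, {"trans": [0, 0, -0.2], "rotvec": [0, 0, -1.5], "aperture": 0.09}, {"trans": [0, 0, -0.2], "rotvec": [0, 0, -1.5], "aperture": 0.09}, {"trans": [0, 0, -0.2], "rotvec": [0, 0, -1.5], "aperture": 0.09}, {"trans": [0, 0, -0.2], "rotvec": [0, 0, -1.5], "aperture": 0.09}, {"trans": [0, 0, -0.2], "rotvec": [0, 0, -1.5], "aperture": 0.09}, {"trans": [0, 0, -0.2], "rotvec": [0, 0, -1.5], "aperture": 0.09}, {"trans": [0, 0, -0.2], "rotvec": [0, 0, -1.5], "aperture": 0.09}]}}

```text
t: 0.9
tcp_pos: [0.2934, -0.5796, 0.3065]
eef_rot: [-3.141, -0.001, 1.675]
force: [0.5, 0.1, -0.5]
opening: 0.0899
finger_force: 0.0
```

```bash
python3 - <<'E'
from h import *
go([.56,-.2,.3],1.742); go([.56,-.2,.3],1.742-0.0)
T=dict(np.load("top0.npz"));S=dict(np.load("scene0.npz"))
print(proj(S,[.4048,.4242,.02]),proj(S,[.4512,.1553,.006]))
E
```

```text
d tool [0.3498 0.3046 0.0068] rot [-0.0004 -0.001  -0.067 ] tcp [ 0.2934 -0.5796  0.3065] t 0.9 F [ 0.5  0.1 -0.5] M [-0.03 -0.14 -0.02] open 0.0899 q [ 1.54  0.49 -0.69  1.45  0.32  1.32  0.93]
d tool [0.3498 0.3046 0.0068] rot [-0.0004 -0.001  -0.067 ] tcp [ 0.2934 -0.5796  0.3065] t 0.9 F [ 0.5  0.1 -0.5] M [-0.03 -0.14 -0.02] open 0.0899 q [ 1.54  0.49 -0.69  1.45  0.32  1.32  0.93]
(np.float64(388.0058678823187), np.float64(140.73857433719303)) (np.float64(290.9706381653312), np.float64(196.3811017867376))
```

Call:
{"op": "tcp_steps", "data": {"steps": [{"trans": [0.7, 0.6, 0], "aperture": 0.09}, {"trans": [0.7, 0.6, 0], "aperture": 0.09}, {"trans": [0.7, 0.6, 0], "aperture": 0.09}, {"trans": [0.7, 0.6, 0], "aperture": 0.09}, {"trans": [0.7, 0.6, 0], "aperture": 0.09}, {"trans": [0.7, 0.6, 0], "aperture": 0.09}, {"trans": [0.7, 0.6, 0], "aperture": 0.09}, {"trans": [0.7, 0.6, 0], "aperture": 0.09}]}}

```text
t: 1.7
tcp_pos: [0.5056, -0.2762, 0.3065]
eef_rot: [-3.141, 0.0, 1.668]
force: [0.5, -1.2, 0.0]
opening: 0.0903
finger_force: 0.0
```

```bash
python3 - <<'E'
from h import *
go([.55,0.1,.3],1.742)
E
```

```text
d tool [0.37   0.0809 0.0064] rot [-0.0005  0.     -0.0735] tcp [ 0.5056 -0.2762  0.3065] t 1.7 F [ 0.5 -1.2  0. ] M [-0.02 -0.13  0.02] open 0.0903 q [ 1.09  0.37 -0.82  1.64  0.28  1.26  0.31]
```

Call:
{"op": "tcp_steps", "data": {"steps": [{"trans": [0.9, 0.2, 0], "rotvec": [0, 0, -0.1], "aperture": 0.09}, {"trans": [0.9, 0.2, 0], "rotvec": [0, 0, -0.1], "aperture": 0.09}, {"trans": [0.9, 0.2, 0], "rotvec": [0, 0, -0.1], "aperture": 0.09}, {"trans": [0.9, 0.2, 0], "rotvec": [0, 0, -0.1], "aperture": 0.09}, {"trans": [0.9, 0.2, 0], "rotvec": [0, 0, -0.1], "aperture": 0.09}, {"trans": [0.9, 0.2, 0], "rotvec": [0, 0, -0.1], "aperture": 0.09}, {"trans": [0.9, 0.2, 0], "rotvec": [0, 0, -0.1], "aperture": 0.09}, {"trans": [0.9, 0.2, 0], "aperture": 0.09}]}}

```text
t: 2.5
tcp_pos: [0.5363, 0.0911, 0.3065]
eef_rot: [-3.141, 0.0, 1.739]
force: [1.1, 0.1, 0.2]
opening: 0.0899
finger_force: 0.0
```

```bash
python3 - <<'E'
from h import *
go([.419,0.342,.15],1.742)
E
```

```text
d tool [ 0.267  -0.0737  0.1564] rot [-0.0003  0.0004 -0.0034] tcp [0.5363 0.0911 0.3065] t 2.5 F [1.1 0.1 0.2] M [-0.04 -0.11  0.01] open 0.0899 q [ 0.56  0.34 -0.97  1.71  0.3   1.25 -0.31]
```

Call:
{"op": "tcp_steps", "data": {"steps": [{"trans": [0.76, -0.2, 0.4], "aperture": 0.09}, {"trans": [0.76, -0.2, 0.4], "aperture": 0.09}, {"trans": [0.76, -0.2, 0.4], "aperture": 0.09}, {"trans": [0.76, -0.2, 0.4], "aperture": 0.09}, {"trans": [0.76, -0.2, 0.4], "aperture": 0.09}, {"trans": [0.76, -0.2, 0.4], "aperture": 0.09}, {"trans": [0.76, -0.26, 0.6], "aperture": 0.09}, {"aperture": 0.09}]}}

```text
t: 3.3
tcp_pos: [0.4133, 0.3442, 0.1538]
eef_rot: [-3.135, -0.002, 1.75]
force: [-1.5, -0.9, -0.2]
opening: 0.0899
finger_force: 0.0
```

```bash
python3 - <<'E'
from h import *
from rig import ctrl
import cv2
go([.419,0.342,.004],1.742)
d=ctrl.get_image("top");cv2.imwrite("pics/g1.png",cv2.resize(d["img"][180:320,90:310,::-1],None,fx=3.5,fy=3.5,interpolation=cv2.INTER_CUBIC))
E
```

```text
d tool [-0.0034  0.0062  0.1498] rot [-0.0065 -0.0017  0.0076] tcp [0.4133 0.3442 0.1538] t 3.3 F [-1.5 -0.9 -0.2] M [-0.   -0.05  0.05] open 0.0899 q [-0.03  0.52 -0.91  1.88  0.49  0.98 -0.98]
```

View pics/g1.png

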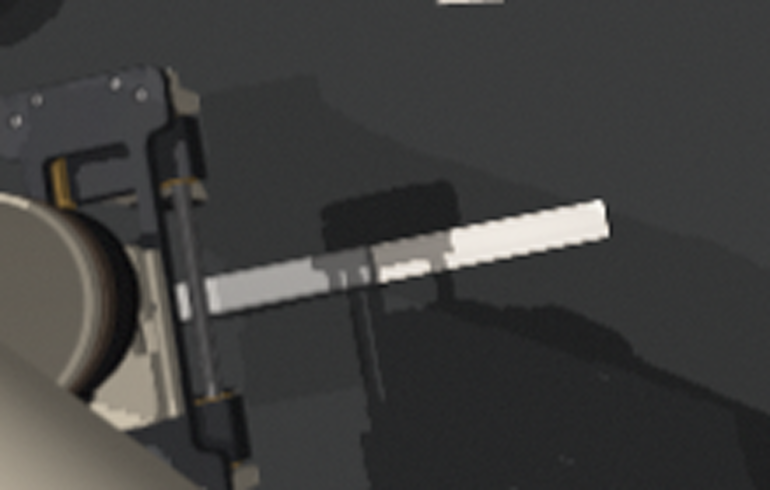

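The gripper is over the handle near (190,300), square to the bar, with the bar still in place. Descending.

Call:
{"op": "tcp_steps", "data": {"steps": [{"trans": [-0.02, 0.04, 0.6], "rotvec": [0, 0, 0.04], "aperture": 0.09}, {"trans": [-0.02, 0.04, 0.6], "rotvec": [0, 0, 0.04], "aperture": 0.09}, {"trans": [-0.02, 0.04, 0.6], "aperture": 0.09}, {"trans": [0, 0, 0.6], "aperture": 0.09}, {"trans": [0, 0, 0.3], "aperture": 0.09}, {"trans": [0, 0, 0.16], "aperture": 0.09}, {"aperture": 0.09}, {"aperture": 0.09}]}}

```text
t: 4.15
tcp_pos: [0.4275, 0.3381, 0.0149]
eef_rot: [3.14, -0.001, 1.731]
force: [-0.2, 0.3, -0.2]
opening: 0.0902
finger_force: 0.0
```

```bash
python3 - <<'E'
from h import *
go([.419,0.342,.004],1.742)
E
```

```text
d tool [ 0.0052 -0.0078  0.0109] rot [ 0.0015 -0.0008 -0.0115] tcp [0.4275 0.3381 0.0149] t 4.15 F [-0.2  0.3 -0.2] M [ 0.   -0.09 -0.01] open 0.0902 q [-0.15  0.72 -0.73  1.94  0.7   0.75 -1.14]
```

Call:
{"op": "tcp_steps", "data": {"steps": [{"trans": [0.1, -0.16, 0.1], "rotvec": [0, 0, -0.11], "aperture": 0.09}, {"trans": [0, 0, 0.1], "aperture": 0.09}, {"aperture": 0.09}, {"aperture": 0}, {"aperture": 0}, {"aperture": 0}, {"aperture": 0}, {"aperture": 0}]}}

```text
t: 4.95
tcp_pos: [0.4181, 0.3412, 0.0038]
eef_rot: [3.141, 0.0, 1.742]
force: [0.4, -0.2, 1.0]
opening: 0.0548
finger_force: 0.0
```

Call:
{"op": "tcp_steps", "data": {"steps": [{"aperture": 0}, {"aperture": 0}, {"aperture": 0}]}}

```text
t: 5.25
tcp_pos: [0.418, 0.3412, 0.0038]
eef_rot: [3.142, 0.0, 1.742]
force: [0.3, -0.5, -0.2]
opening: 0.0307
finger_force: 0.0
```

```bash
python3 - <<'E'
from h import *
go([.419,0.342,.154],1.742)
E
```

```text
d tool [ 0.0006  0.0011 -0.1502] rot [ 0.      0.     -0.0002] tcp [0.418  0.3412 0.0038] t 5.25 F [ 0.3 -0.5 -0.2] M [-0.01 -0.1   0.03] open 0.0307 q [-0.17  0.73 -0.72  1.95  0.72  0.73 -1.16]
```

Call:
{"op": "tcp_steps", "data": {"steps": [{"aperture": 0}, {"aperture": 0}, {"aperture": 0}, {"aperture": 0}]}}

```text
t: 5.65
tcp_pos: [0.4184, 0.3414, 0.0039]
eef_rot: [3.141, -0.0, 1.742]
force: [1.4, 1.7, -1.2]
opening: 0.0217
finger_force: 30.0
```

Call:
{"op": "tcp_steps", "data": {"steps": [{"trans": [0, 0, -0.2], "aperture": 0}, {"trans": [0, 0, -0.4], "aperture": 0}, {"trans": [0, 0, -0.7], "aperture": 0}, {"trans": [0, 0, -0.7], "aperture": 0}, {"trans": [0, 0, -0.7], "aperture": 0}, {"trans": [0, 0, -0.4], "aperture": 0}, {"trans": [0, 0, -0.2], "aperture": 0}, {"aperture": 0}]}}

```text
t: 6.45
tcp_pos: [0.4181, 0.3414, 0.1698]
eef_rot: [3.14, -0.0, 1.742]
force: [0.5, 0.4, -3.7]
opening: 0.0216
finger_force: 30.0
```

```bash
python3 - <<'E'
from h import *
from rig import ctrl
import cv2
go([.419,0.342,.154],1.742)
S=ctrl.get_image("scene");T=ctrl.get_image("top")
a=cv2.resize(S["img"][40:240,240:480],None,fx=3,fy=3,interpolation=cv2.INTER_CUBIC)
cv2.imwrite("pics/g2.png",a[:,:,::-1]);cv2.imwrite("pics/g2t.png",T["img"][:,:,::-1])
np.savez("S2.npz",**S);np.savez("T2.npz",**T)
E
```

```text
d tool [0.0004 0.001  0.0158] rot [ 0.0015 -0.0002 -0.0002] tcp [0.4181 0.3414 0.1698] t 6.45 F [ 0.5  0.4 -3.7] M [ 0.07 -0.13 -0.02] open 0.0216 q [-0.01  0.5  -0.93  1.87  0.47  1.   -0.97]
```

View pics/g2.png

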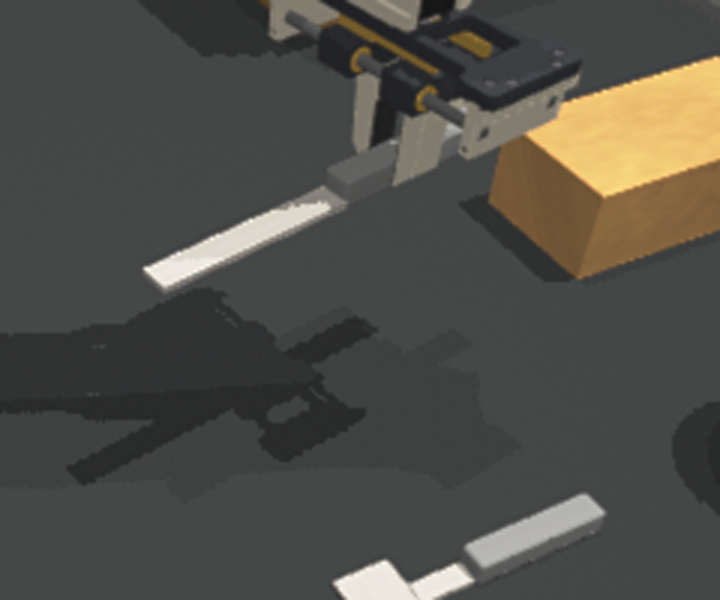

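The bar is held level; the middle of the tip edge is at crop (155,279), and its handle is clear of the box. I'll check the tip against the prediction.

```bash
python3 - <<'E'
from h import *
S=dict(np.load("S2.npz"))
p=crop((154,280),(240,40),3)
for z in(.165,.172,.179): print(z,ray(S,p,z))
u=np.array([np.cos(-1.4),np.sin(-1.4)]);print(p,np.r_[np.array([.4185,.342])+.19*u,.172], proj(S,np.r_[np.array([.4185,.342])+.19*u,.172]))
# goal poses
c=np.array([np.cos(-1.473),np.sin(-1.473)]);r=np.array([.4907,-.036])
for X in(-.20,-.125): print(X,r+X*c)
E
```

```text
0.165 [0.44546292 0.15895858 0.165     ]
0.172 [0.45341436 0.15513926 0.172     ]
0.179 [0.4613658  0.15131994 0.179     ]
[291.0, 133.0] [0.45079376 0.15476455 0.172     ] (np.float64(290.15749231844507), np.float64(132.217597773283))
-0.2 [0.4711719  0.16304435]
-0.125 [0.47849494 0.08840272]
```

Call:
{"op": "tcp_steps", "data": {"steps": [{"trans": [-0.4, 0, 0], "rotvec": [0, 0, 0.15], "aperture": 0}, {"trans": [-0.6, 0.1, 0], "rotvec": [0, 0, 0.15], "aperture": 0}, {"trans": [-0.6, 0.16, 0], "rotvec": [0, 0, 0.15], "aperture": 0}, {"trans": [-0.6, 0.16, 0], "rotvec": [0, 0, 0.15], "aperture": 0}, {"trans": [-0.6, 0.1, 0], "rotvec": [0, 0, 0.13], "aperture": 0}, {"trans": [-0.3, 0, 0], "aperture": 0}, {"aperture": 0}, {"aperture": 0}]}}

```text
t: 7.35
tcp_pos: [0.4637, 0.191, 0.1677]
eef_rot: [-3.139, -0.0, 1.668]
force: [-1.0, 0.8, -4.0]
opening: 0.0216
finger_force: 30.0
```

```bash
python3 - <<'E'
from h import *
c=np.array([np.cos(-1.473),np.sin(-1.473)]);r=np.array([.4907,-.036])
go([*(r-.215*c),.1335],-1.473+np.pi)
E
```

```text
d tool [-0.0136  0.0048  0.0342] rot [-0.0022 -0.0004 -0.0004] tcp [0.4637 0.191  0.1677] t 7.35 F [-1.   0.8 -4. ] M [ 0.12 -0.13 -0.02] open 0.0216 q [ 0.32  0.43 -0.93  1.96  0.42  0.96 -0.72]
```

Call:
{"op": "tcp_steps", "data": {"steps": [{"trans": [-0.08, 0.04, 0.2], "aperture": 0}, {"trans": [-0.1, 0.06, 0.24], "aperture": 0}, {"trans": [-0.1, 0, 0.2], "aperture": 0}, {"trans": [0, 0, 0.04], "aperture": 0}, {"aperture": 0}, {"aperture": 0}]}}

```text
t: 7.95
tcp_pos: [0.471, 0.1783, 0.1349]
eef_rot: [3.141, -0.001, 1.669]
force: [0.5, -1.0, -4.0]
opening: 0.0217
finger_force: 30.0
```

```bash
python3 - <<'E'
from h import *
from rig import ctrl
import cv2
c=np.array([np.cos(-1.473),np.sin(-1.473)]);r=np.array([.4907,-.036])
go([*(r-.215*c),.1335],-1.473+np.pi)
go([*(r-.126*c),.1335],-1.473+np.pi)
d=ctrl.get_image("scene");a=cv2.resize(d["img"][80:280,80:320],None,fx=3.2,fy=3,interpolation=cv2.INTER_CUBIC)
cv2.imwrite("pics/g3.png",a[:,:,::-1])
E
```

```text
d tool [-0.0002 -0.0013  0.0014] rot [ 0.0002 -0.0005  0.0008] tcp [0.471  0.1783 0.1349] t 7.95 F [ 0.5 -1.  -4. ] M [ 0.05 -0.11  0.02] open 0.0217 q [ 0.31  0.48 -0.89  1.98  0.47  0.9  -0.73]
d tool [-0.0892 -0.0014  0.0014] rot [ 0.0002 -0.0005  0.0008] tcp [0.471  0.1783 0.1349] t 7.95 F [ 0.5 -1.  -4. ] M [ 0.05 -0.11  0.02] open 0.0217 q [ 0.31  0.48 -0.89  1.98  0.47  0.9  -0.73]
```

View pics/g3.png

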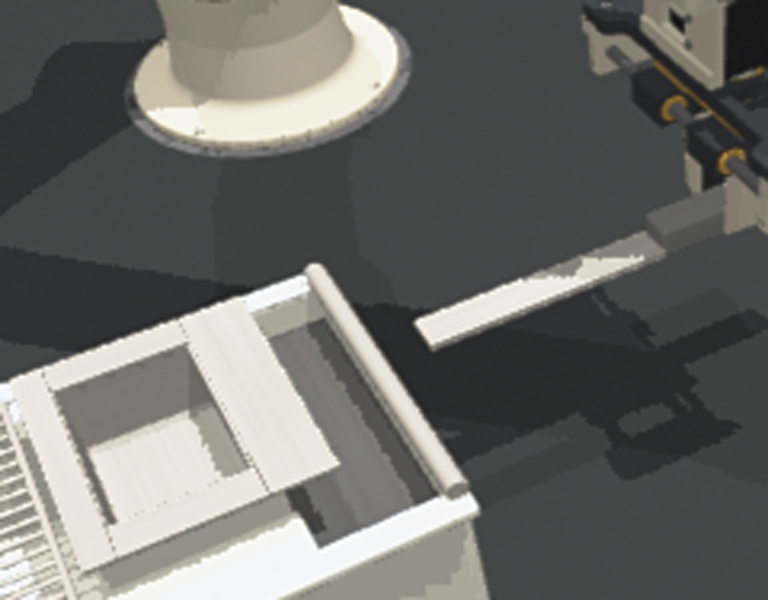

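The tip is at (425,335), in front of the middle of the rail and level, aimed at the middle of the flange. Advancing.

Call:
{"op": "tcp_steps", "data": {"steps": [{"trans": [-0.2, -0.02, 0.028], "aperture": 0}, {"trans": [-0.3, 0, 0], "aperture": 0}, {"trans": [-0.4, 0, 0], "aperture": 0}, {"trans": [-0.3, 0, 0], "aperture": 0}, {"trans": [-0.2, 0, 0], "aperture": 0}, {"aperture": 0}], "only": "force:"}}

```text
force: [-0.6, 0.1, -4.5]
finger_force: 30.0
```

Call:
{"op": "tcp_steps", "data": {"steps": [{"trans": [-0.14, 0, 0], "aperture": 0}, {"trans": [-0.14, 0, 0], "aperture": 0}, {"trans": [-0.1, 0, 0], "aperture": 0}, {"aperture": 0}, {"aperture": 0}]}}

```text
t: 9.1
tcp_pos: [0.4787, 0.0892, 0.1334]
eef_rot: [3.142, -0.0, 1.669]
force: [0.2, -0.0, -4.3]
opening: 0.0217
finger_force: 30.0
```

```bash
python3 - <<'E'
from h import *
c=np.array([np.cos(-1.473),np.sin(-1.473)]);r=np.array([.4907,-.036])
go([*(r-.126*c),.129],-1.473+np.pi)
E
```

```text
d tool [ 0.0002 -0.0003  0.0044] rot [ 0.0001 -0.0003  0.0002] tcp [0.4787 0.0892 0.1334] t 9.1 F [ 0.2 -0.  -4.3] M [ 0.04 -0.09 -0.05] open 0.0217 q [ 0.5   0.45 -0.89  2.02  0.45  0.88 -0.55]
```

Call:
{"op": "tcp_steps", "data": {"steps": [{"trans": [0, 0, 0.044], "aperture": 0}, {"trans": [0, 0, 0.044], "aperture": 0}, {"aperture": 0}, {"aperture": 0}], "only": "tcp|force:"}}

```text
tcp_pos: [0.4787, 0.0893, 0.129]
force: [-0.8, 0.4, -3.2]
finger_force: 30.0
```

Call:
{"op": "tcp_steps", "data": {"steps": [{"trans": [0.008, 0, 0.1], "rotvec": [0, -0.4, 0], "aperture": 0}, {"trans": [0.008, 0, 0.1], "rotvec": [0, -0.4, 0], "aperture": 0}, {"trans": [0.008, 0, 0.1], "rotvec": [0, -0.4, 0], "aperture": 0}, {"aperture": 0}, {"aperture": 0}]}}

```text
t: 10.0
tcp_pos: [0.4785, 0.0902, 0.114]
eef_rot: [-3.141, 0.119, 1.67]
force: [-0.2, -0.0, -4.2]
opening: 0.0217
finger_force: 30.0
```

```bash
python3 - <<'E'
from h import *
c=np.array([np.cos(-1.473),np.sin(-1.473)]);r=np.array([.4907,-.036])
def T(th): 
    p=np.array([-.126*np.cos(th)-.010*np.sin(th), -.126*np.sin(th)+.01*np.cos(th)]); return [*(r+p[0]*c),.119+p[1]]
go(T(.12),-1.473+np.pi,.12)
E
```

```text
d tool [-0.0005 -0.0002  0.0002] rot [-0.0001 -0.001   0.0014] tcp [0.4785 0.0902 0.114 ] t 10.0 F [-0.2 -0.  -4.2] M [ 0.27 -0.11  0.05] open 0.0217 q [ 0.33  0.47 -0.81  2.03  0.58  0.9  -0.72]
```

Call:
{"op": "tcp_steps", "data": {"steps": [{"trans": [0, 0, 0.1], "rotvec": [0, -0.4, 0], "aperture": 0}, {"trans": [0, 0, 0.1], "rotvec": [0, -0.4, 0], "aperture": 0}, {"aperture": 0}, {"aperture": 0}], "only": "tcp|force:|eef"}}

```text
tcp_pos: [0.4801, 0.087, 0.1055]
eef_rot: [3.14, 0.202, 1.667]
force: [-0.8, -3.2, 6.7]
finger_force: 30.0
```

Call:
{"op": "tcp_steps", "data": {"steps": [{"trans": [0, 0, 0.1], "rotvec": [0, -0.4, 0], "aperture": 0}, {"trans": [0, 0, 0.1], "rotvec": [0, -0.4, 0], "aperture": 0}, {"aperture": 0}, {"aperture": 0}]}}

```text
t: 10.8
tcp_pos: [0.4807, 0.0853, 0.0962]
eef_rot: [3.139, 0.281, 1.666]
force: [-1.4, -1.0, 8.1]
opening: 0.0215
finger_force: 30.0
```

```bash
python3 - <<'E'
from h import *
from rig import ctrl
import cv2
c=np.array([np.cos(-1.473),np.sin(-1.473)]);r=np.array([.4907,-.036])
def T(th): 
    p=np.array([-.126*np.cos(th)-.010*np.sin(th), -.126*np.sin(th)+.01*np.cos(th)]); return [*(r+p[0]*c),.119+p[1]]
go(T(.28),-1.473+np.pi,.28)
d=ctrl.get_image("scene");a=cv2.resize(d["img"][120:280,80:280],None,fx=4,fy=3.75,interpolation=cv2.INTER_CUBIC)
cv2.imwrite("pics/g4.png",a[:,:,::-1])
E
```

```text
d tool [ 0.0027 -0.0019  0.0017] rot [ 0.0023  0.0012 -0.0022] tcp [0.4807 0.0853 0.0962] t 10.8 F [-1.4 -1.   8.1] M [-0.42  0.07 -0.26] open 0.0215 q [ 0.15  0.52 -0.71  2.02  0.73  0.99 -0.91]
```

View pics/g4.png

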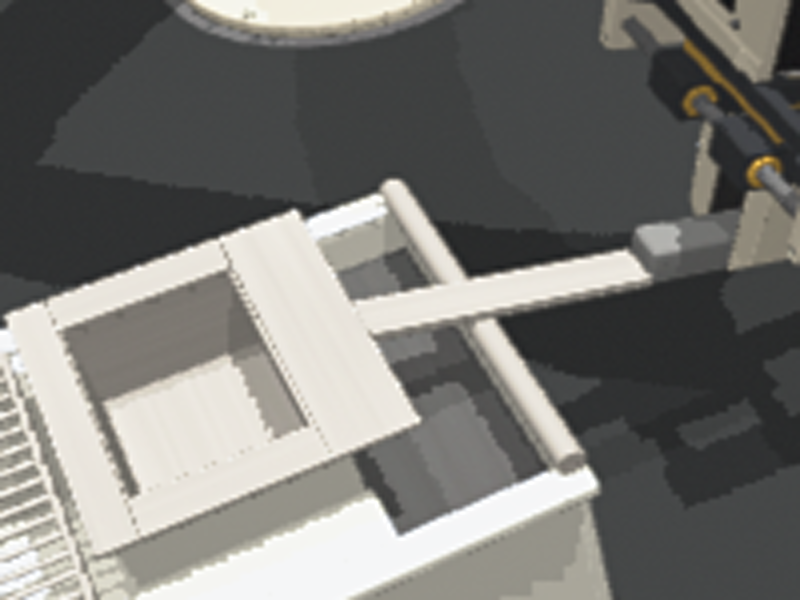

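The blade lies across the rail with its tip under the flange; the near flange corner is at (418,422) and has risen by about 2 raw pixels. Prying a little further and measuring the lift by image alignment.

Call:
{"op": "tcp_steps", "data": {"steps": [{"trans": [0.02, -0.02, 0.08], "rotvec": [0, -0.3, 0], "aperture": 0}, {"trans": [0, 0, 0.08], "rotvec": [0, -0.2, 0], "aperture": 0}, {"aperture": 0}, {"aperture": 0}], "only": "tcp|force:|eef"}}

```text
tcp_pos: [0.4808, 0.0834, 0.089]
eef_rot: [3.137, 0.332, 1.665]
force: [-0.2, -2.2, 12.0]
finger_force: 30.0
```

```bash
cat > lift.py <<'E'
from h import *
from rig import ctrl
import cv2
S=dict(np.load("scene0.npz"));g=lambda i:cv2.cvtColor(i,cv2.COLOR_RGB2GRAY)
a,b=g(S["img"]),g(ctrl.get_image("scene")["img"])
# hopper flange pts: fit best lift h by aligning flange patch warped vertically
def score(h,c):
    # local flow predicted from raising by h at centre c (world)
    p0=np.array(proj(S,c));p1=np.array(proj(S,c+[0,0,h]));f=p1-p0
    w=cv2.warpAffine(b,np.float32([[1,0,f[0]],[0,1,f[1]]]),(560,420),flags=cv2.INTER_LINEAR|cv2.WARP_INVERSE_MAP)
    u,v=np.round(p0).astype(int);s=np.s_[v-5:v+6,u-5:u+6]
    return np.abs(w[s].astype(float)-a[s]).mean()
cy=np.array([np.cos(-1.473),np.sin(-1.473)]);n=np.array([-cy[1],cy[0]]);r=np.array([.4907,-.036])
for y in(.07,-.07):
  for x,z in((.045,.144),(.185,.144)):
    c=np.r_[r+x*cy+y*n,z];H=np.arange(-.004,.026,.0005);sc=[score(h,c) for h in H]
    i=int(np.argmin(sc));print(x,y,"lift",H[i],round(sc[i],2),"at 0:",round(sc[8],2))
E
python3 lift.py
```

```text
0.045 0.07 lift 0.01 7.79 at 0: 28.64
0.185 0.07 lift 0.0 0.26 at 0: 0.26
0.045 -0.07 lift 0.0095 30.45 at 0: 46.56
0.185 -0.07 lift 0.0 0.36 at 0: 0.36
```

```bash
sed -i 's/(.185,.144)/(.165,.144),(.075,.144)/' lift.py; python3 lift.py
```

```text
0.045 0.07 lift 0.01 7.86 at 0: 28.58
0.165 0.07 lift 0.01 14.43 at 0: 26.73
0.075 0.07 lift 0.01 6.42 at 0: 48.97
0.045 -0.07 lift 0.0095 30.46 at 0: 46.53
0.165 -0.07 lift 0.01 32.3 at 0: 45.47
0.075 -0.07 lift 0.0095 14.04 at 0: 74.72
```

The hopper is lifted by 10 mm. Unloading the bar and drawing it out.

Call:
{"op": "tcp_steps", "data": {"steps": [{"trans": [0, 0, -0.1], "rotvec": [0, 0.4, 0], "aperture": 0}, {"trans": [0, 0, -0.1], "rotvec": [0, 0.4, 0], "aperture": 0}, {"trans": [0, 0, -0.1], "rotvec": [0, 0.4, 0], "aperture": 0}, {"trans": [0, 0, -0.1], "rotvec": [0, 0.4, 0], "aperture": 0}, {"trans": [0, 0, -0.1], "rotvec": [0, 0.4, 0], "aperture": 0}, {"trans": [0, 0, -0.1], "rotvec": [0, 0.4, 0], "aperture": 0}, {"aperture": 0}, {"aperture": 0}], "only": "tcp|force:|eef"}}

```text
tcp_pos: [0.4783, 0.09, 0.116]
eef_rot: [3.14, 0.092, 1.667]
force: [0.3, -0.6, -0.1]
finger_force: 30.0
```

```bash
python3 - <<'E'
from h import *
c=np.array([np.cos(-1.473),np.sin(-1.473)]);r=np.array([.4907,-.036])
go([*(r-.126*c),.135],-1.473+np.pi)
E
```

```text
d tool [-0.0024  0.0001 -0.0188] rot [ 0.0013  0.0915 -0.0018] tcp [0.4783 0.09   0.116 ] t 12.15 F [ 0.3 -0.6 -0.1] M [-0.48 -0.3   0.08] open 0.0218 q [ 0.37  0.47 -0.82  2.03  0.56  0.89 -0.68]
```

Call:
{"op": "tcp_steps", "data": {"steps": [{"trans": [0, 0, -0.1], "rotvec": [0, 0.3, 0], "aperture": 0}, {"trans": [0, 0, -0.1], "rotvec": [0, 0.3, 0], "aperture": 0}, {"trans": [0, 0, -0.1], "rotvec": [0, 0.3, 0], "aperture": 0}, {"trans": [0, 0, -0.08], "aperture": 0}, {"aperture": 0}, {"aperture": 0}], "only": "tcp|force:|eef"}}

```text
tcp_pos: [0.477, 0.0928, 0.1343]
eef_rot: [-3.141, 0.0, 1.67]
force: [-0.1, 0.4, -4.2]
finger_force: 30.0
```

```bash
python3 - <<'E'
from h import *
from rig import ctrl
import cv2
c=np.array([np.cos(-1.473),np.sin(-1.473)]);r=np.array([.4907,-.036])
go([*(r-.126*c),.135],-1.473+np.pi)
d=ctrl.get_image("scene");a=cv2.resize(d["img"][120:280,80:280],None,fx=4,fy=3.75,interpolation=cv2.INTER_CUBIC)
cv2.imwrite("pics/g5.png",a[:,:,::-1])
E
```

```text
d tool [-0.0035  0.001  -0.0007] rot [-0.0003  0.0004  0.0011] tcp [0.477  0.0928 0.1343] t 12.75 F [-0.1  0.4 -4.2] M [ 0.12 -0.1   0.01] open 0.0217 q [ 0.49  0.44 -0.89  2.03  0.45  0.88 -0.55]
```

View pics/g5.png

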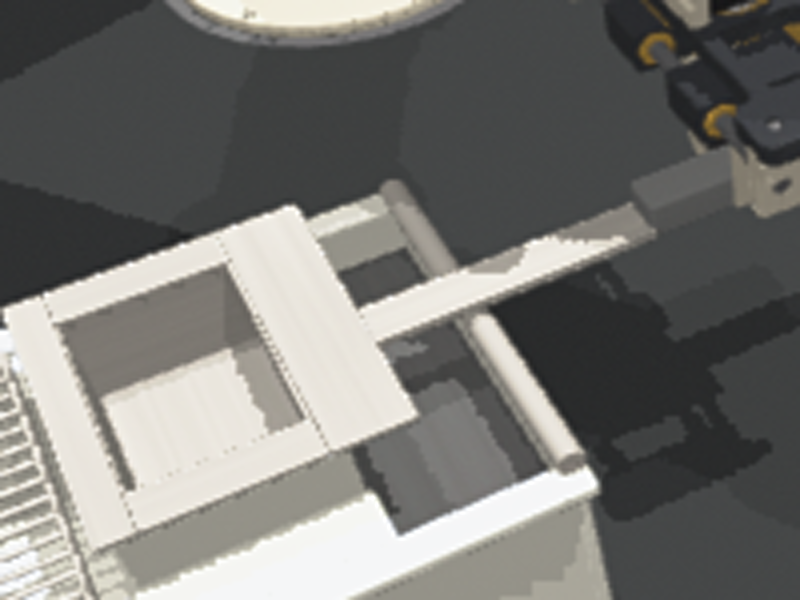

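The bar hangs free and level and the hopper stays proud (corner (415,412)). Withdrawing along the bar's axis to the bench's clear spot.

Call:
{"op": "tcp_steps", "data": {"steps": [{"trans": [0.2, 0, 0], "aperture": 0}, {"trans": [0.4, 0, 0], "aperture": 0}, {"trans": [0.7, 0, 0], "aperture": 0}, {"trans": [0.8, 0, 0], "aperture": 0}, {"trans": [0.8, 0, 0], "aperture": 0}, {"trans": [0.8, 0, 0], "aperture": 0}, {"trans": [0.8, 0, 0], "aperture": 0}, {"trans": [0.5, 0, 0], "aperture": 0}], "only": "tcp|force:|eef"}}

```text
tcp_pos: [0.4508, 0.3462, 0.1347]
eef_rot: [-3.142, -0.003, 1.673]
force: [0.2, -0.3, -4.1]
finger_force: 30.0
```

Call:
{"op": "tcp_steps", "data": {"steps": [{"aperture": 0}, {"trans": [0, 0, 0.3], "aperture": 0}, {"trans": [0, 0, 0.5], "aperture": 0}, {"trans": [0, 0, 0.5], "aperture": 0}, {"trans": [0, 0, 0.4], "aperture": 0}, {"trans": [0, 0, 0.3], "aperture": 0}, {"aperture": 0}, {"aperture": 0}], "only": "tcp|force:|eef"}}

```text
tcp_pos: [0.4529, 0.3408, 0.0343]
eef_rot: [-3.141, 0.0, 1.668]
force: [0.6, -0.3, -3.3]
finger_force: 30.0
```

```bash
python3 lift.py; python3 - <<'E'
from h import *
go([.452,.343,.006],-1.473+np.pi)
E
```

```text
0.045 0.07 lift 0.01 4.02 at 0: 27.79
0.165 0.07 lift 0.01 14.31 at 0: 26.74
0.075 0.07 lift 0.01 6.44 at 0: 48.87
0.045 -0.07 lift 0.0095 36.01 at 0: 47.21
0.165 -0.07 lift 0.009000000000000001 42.28 at 0: 47.6
0.075 -0.07 lift 0.0095 13.93 at 0: 74.73
d tool [ 0.0017 -0.0012  0.0291] rot [ 0.0008 -0.0006 -0.0002] tcp [0.4533 0.3414 0.0351] t 14.45 F [-0.3 -0.6 -3.6] M [ 0.12 -0.08 -0.01] open 0.0216 q [-0.13  0.71 -0.74  1.88  0.66  0.81 -1.13]
```

Call:
{"op": "tcp_steps", "data": {"steps": [{"trans": [0, 0, 0.24], "aperture": 0}, {"trans": [0, 0, 0.16], "aperture": 0}, {"trans": [0, 0, 0.08], "aperture": 0}, {"trans": [0, 0, 0.04], "aperture": 0}, {"aperture": 0}, {"aperture": 0}], "only": "tcp|force:|eef"}}

```text
tcp_pos: [0.453, 0.3413, 0.0086]
eef_rot: [3.141, -0.0, 1.669]
force: [0.6, 0.0, -3.6]
finger_force: 30.0
```

Call:
{"op": "tcp_steps", "data": {"steps": [{"trans": [0, 0, 0.04], "aperture": 0}, {"trans": [0, 0, 0.04], "aperture": 0}, {"aperture": 0}, {"aperture": 0}], "only": "tcp|force:|eef"}}

```text
tcp_pos: [0.4529, 0.341, 0.0045]
eef_rot: [-3.142, 0.0, 1.669]
force: [-0.6, -1.1, -3.5]
finger_force: 30.0
```

Call:
{"op": "tcp_steps", "data": {"steps": [{"trans": [0, 0, 0.02], "aperture": 0}, {"aperture": 0}, {"aperture": 0}], "only": "tcp|force:"}}

```text
tcp_pos: [0.453, 0.3412, 0.0038]
force: [0.3, -1.0, 0.9]
finger_force: 30.0
```

Call:
{"op": "tcp_steps", "data": {"steps": [{"aperture": 0.03}, {"aperture": 0.05}, {"aperture": 0.09}, {"aperture": 0.09}, {"aperture": 0.09}, {"aperture": 0.09}, {"aperture": 0.09}]}}

```text
t: 16.45
tcp_pos: [0.4529, 0.3411, 0.0035]
eef_rot: [3.142, -0.0, 1.669]
force: [0.7, 0.3, 0.6]
opening: 0.0729
finger_force: 0.0
```

Call:
{"op": "tcp_steps", "data": {"steps": [{"trans": [0, 0, -0.2], "aperture": 0.09}, {"trans": [0, 0, -0.4], "aperture": 0.09}, {"trans": [0, 0, -0.6], "aperture": 0.09}, {"trans": [0, 0, -0.8], "aperture": 0.09}, {"trans": [0, 0, -0.8], "aperture": 0.09}, {"trans": [0.4, 0, -0.8], "aperture": 0.09}, {"trans": [0.4, 0, 0], "aperture": 0.09}, {"aperture": 0.09}]}}

```text
t: 17.25
tcp_pos: [0.4485, 0.3847, 0.1864]
eef_rot: [3.138, -0.004, 1.672]
force: [-1.0, 0.8, -0.1]
opening: 0.0906
finger_force: 0.0
```

```bash
python3 - <<'E'
from rig import ctrl
import cv2
cv2.imwrite("pics/e.png",ctrl.get_image("scene")["img"][:,:,::-1])
E
```

```text
(no output)
```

View pics/e.png

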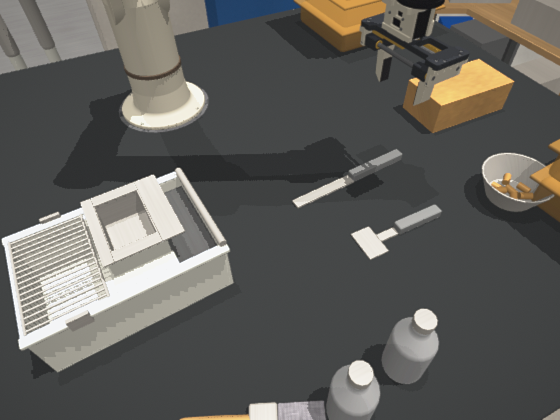

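The final picture shows the bar lying flat on the bench from (295,203) to (402,155), the hopper proud in the cage at (130,220), and the gripper clear. Handing in.

```bash
python3 -c "
from rig import ctrl
print(ctrl.finish_job())"
```

```text
the job is handed in; nothing more can be done
None
```

I prised the hopper up about 10 mm with the bar levering on the rail, and it stayed up; the bar now lies flat on the bench and the job was handed in at about 17 s, with no verdict returned.

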